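# Right the fallen nip cell and set the gap gauge

### The job

The nip cell has been knocked over on the round rubber mat. Stand it upright on its square foot anywhere on the flat steel plate, set it down gently, and let go of it. Then, with the gap gauge standing on the plate too, slide its blade squarely into the middle of the open gap in the cell's foot until the depth stop is up against the cell's side, and leave it there; do not knock over or shove the jar, the flask or the beaker.

Things in the scene. Friction and masses are not known exactly. Their poses are not given: they have to be found in the camera images.
- cell: Nip cell, loose, 0.4 to 0.75 kg, 140 mm tall: round aluminium barrel, diameter 56 mm, on a square steel foot 56 x 56 x 40 mm. Origin: centre of the foot's underside; z along the barrel from foot to top; x, y square to the foot's sides. Starts lying on the mat, z level with the top end towards the robot's right (-y, up to 50 degrees either way), x up, barrel axis 28 mm above the mat.
- cell_gap (a point): Point on the cell's axis at mid height of the gap in its foot, 21 mm above its underside. The gap parts the foot's two plates from 16 to 26 mm above the underside (10 mm high) and is open on all four sides; only a core of 20 mm diameter on the axis joins the plates, so it is 18 mm deep at the middle of each side.
- gauge: Gap gauge, loose, 0.3 to 0.55 kg, standing on the plate: steel base block 50 (x) x 40 (y) x 30 mm high; centred on it an upright black grip fin 40 (x) x 16 (y) mm, 30 to 75 mm above the underside, to pinch from above. A level blade sticks out to +x at the height of the cell's gap when both stand on the plate. Origin: centre of the block's underside.
- gauge_tip (a point): Middle of the blade's tip edge: 85 mm ahead of the gauge's origin along its x, 21 mm up. The flat blade is 24 mm wide (y), 5 mm thick and runs from the block's face (x = 25 mm) to the tip. The depth stop, a cross plate 40 mm wide, 24 mm high, 5 mm thick, has its front face 15 mm behind the tip.
- plate: Flat ground steel plate fixed on the bench, 260 (x) x 300 (y) x 12 mm thick. Origin: centre of its underside, on the bench; its top is 12 mm higher.
- mat: Round black rubber mat fixed on the bench, diameter 300 mm, 3 mm thick, on which the cell lies. Origin: centre of its underside.
- bottle: Bystander: closed amber glass jar standing on the plate, diameter 60 mm, 110 mm tall. Origin: centre of its underside.
- flask: Bystander: conical glass flask standing on the mat beside the cell, 68 mm across at the bottom, 34 mm at the mouth, 125 mm tall. Origin: centre of its underside.
- beaker: Bystander: open glass beaker standing on the mat on the other side of the cell, 66 mm across at the rim, 85 mm tall. Origin: centre of its underside.
There are look-alikes about, which are no part of the job. Leave any green look-alike of the gauge alone.

How it is judged:
By the outcome, as a careful person would: the job done as asked, in the order asked, and still so for the second after the job is handed in, with the robot touching nothing.
It also fails if it takes over 72 s, if anything falls off the work surface, if the arm or the gripper's body presses on something with over 40 N, if the wrist force passes 120 N, or if a joint passes its speed limit or range.

### The arm

A 6-joint arm with a two-finger parallel gripper is mounted at the origin on the work surface. World frame = base frame: x ahead of the robot, y to its left, z up, the work surface at z = 0. Lengths are in m, angles in degrees, forces in N, time in s.
With the tool pointing down it reaches from about 0.35 to 0.875 m from the base axis. Payload 4.2 kg.
Tool frame: the origin (TCP) lies midway between the tips of the shut fingers; the grasp point (between the pads) lies 19 mm behind it; z points along the fingers, y is the line along which they close (so a half turn about z gives the same grasp; the last joint's range is limited). The gripper opens to 87 mm and grips with 3 to 60 N. Pads are 19 mm wide; open, the fingers measure 117 mm over their backs; the gripper's body (75 mm by 190 mm) begins 51 mm behind the grasp point.
Start: joints at [-58.522, 22.042, 0.453, 0, -68.411, -14.817], TCP at [0.179, -0.599, 0.223] pointing down, gripper open.
Joint ranges: [-179.83, 179.83], [-69.29, 118.12], [-61.27, 80.66], [-181.25, 117.63], [-171.15, -9.14], [-177.46, 177.46]. Speed limits (degrees/s): [159.86, 159.86, 180, 180, 180, 180].

### API

Orientations are given as a 3x3 rotation matrix whose columns are the frame's x, y, z axes.
In Python, from station import * gives the robot as it stands.
- The arm moves only by the tool move_arm, never from a script. Its argument "targets" is text: rows parted by semicolons, each of 4 numbers parted by spaces: the shift along the world's x, y, z in units of 25 mm (1.0 is 25 mm), then the turn about the world's z in units of 5 degrees (1.0 is 5 degrees). In form: tx ty tz spin; .... A call has 1 to 10 rows; each row shifts and turns the commanded pose from where the row before left it; what a row does not reach is not made up. A row lasts 1/12 s, in which the tool goes at most 41.7 mm and 7.16 degrees, less where a joint would pass 70% of its speed; a pose out of reach is approached as far as the arm can. A call is refused whole if a number of a shift passes 1 or a number of a turn 1, either way. A call with a gripper value outside its range is refused whole. "gripper" is the finger opening in mm, from 0 to 87, set as the call begins (left out, the last holds). The fingers move at their own pace and stop on an object; the grip force is fixed at half the most. Time passes only in rows, so rows that do not move let the fingers close. It gives the time, the measured TCP pose, the force, the opening and the grip force at its end, in the units of the state.
- sense(): the state, without advancing time (a new reading comes with each control period).
- capture(name): name is "scene" or "top" or "wrist"; returns a dict with "image" (400x640x3 uint8, blue, green, red), "fx", "fy", "cx", "cy" (pixels), "world_from_camera" (4x4, takes a point from camera to world coordinates); the wrist camera has in their place "hand_eye" (4x4, takes a point from camera to tool coordinates, whose origin is the TCP and whose axes are the flange's). Camera axes: x right, y up, looking along -z (the intrinsics and any distortion apply to the point x, -y, -z); pixel columns grow to the right and rows downward; lengths in m; the calibration is good to about 2 mm. The wrist camera is an equidistant fisheye: a pixel r from the principal point sees the ray r / f radians off the axis. A picture is of the moment at which its call begins: read the wrist's pose just before it. There is no depth.
- finish_job(): hands the job in; it is judged then, once.
The state is a dict: "time_s": time; "joints": joint angles; "joint_velocities": joint speeds; "effort": joint torques, N m; "tcp_pos": TCP position; "ee_rot": TCP orientation; "wrist_force": force on the tool from outside, world axes, zero at the start; "moment": the same for the moment, N m; "gripper_width": opening from 0.0 (shut) to 1.0 (fully open); "gripper_force": force on a finger pad.
Only numpy, scipy, OpenCV 4.12 (cv2) and the standard library are available. Lean on these libraries where they do the work, as an engineer would, in place of code of your own. Each camera call takes 0.05 s, during which the arm holds its last target. There are 200 camera calls.

## Working session

There is one attempt and no reset: what is moved stays moved. The work goes in short steps, Python scripts to look and compute and a tool call to move; the robot and the scene stay as the last step left them, time stands still between calls to the robot, and variables do not carry over. Pictures are saved under pics/ and viewed, at most 10 in all, crops included, and the job is handed in when it is done.

Besides the shell and the picture viewer there is one more tool, called after ">>>" by a JSON object that holds its "method" and its "body", one argument or row to a line. move_arm: Moves the arm, as the interface text tells. Its arguments: {"type":"object","properties":{"targets":{"type":"string"},"gripper":{"type":"number"}},"required":["targets"]}

```bash
mkdir -p pics; ls
python3 - <<'E'
from station import *
import cv2,json
import numpy as np
s=sense();print({k:np.round(v,3).tolist() for k,v in s.items()})
for n in ["scene","top","wrist"]:
    c=capture(n); cv2.imwrite(f"pics/{n}0.png",c["image"])
    np.save(f"pics/{n}0.npy",{k:v for k,v in c.items() if k!="image"},allow_pickle=True)
    print(n,{k:np.round(v,4).tolist() for k,v in c.items() if k!="image"})
E
```

```text
pics
{'time_s': 0.0, 'joints': [-58.523, 22.093, 0.382, -0.031, -68.409, -14.816], 'joint_velocities': [-0.011, 0.006, -0.012, -0.019, -0.079, 0.138], 'effort': [-0.001, -39.067, 18.741, 4.22, 0.011, -0.0], 'tcp_pos': [0.179, -0.598, 0.221], 'ee_rot': [[-0.958, -0.287, -0.001], [-0.287, 0.958, 0.002], [0.0, 0.002, -1.0]], 'wrist_force': [-0.803, 0.209, 0.782], 'moment': [-0.05, -0.012, 0.022], 'gripper_force': 0.0, 'gripper_width': 0.999}
scene {'fx': 413.8407, 'fy': 413.8407, 'cx': 319.2255, 'cy': 202.9744, 'world_from_camera': [[-0.0969, -0.8198, 0.5644, 1.001], [0.9953, -0.0839, 0.0489, 0.0255], [0.0073, 0.5664, 0.8241, 0.8184], [0.0, 0.0, 0.0, 1.0]]}
top {'fx': 380.6347, 'fy': 380.6347, 'cx': 325.4943, 'cy': 201.7036, 'world_from_camera': [[0.0675, 0.9747, -0.2132, 0.3168], [-0.9977, 0.0648, -0.0196, -0.0339], [-0.0053, 0.2141, 0.9768, 0.9859], [0.0, 0.0, 0.0, 1.0]]}
wrist {'fx': 309.7069, 'fy': 309.7069, 'cx': 315.3095, 'cy': 198.335, 'hand_eye': [[-0.0005, 0.9586, 0.2846, 0.0787], [1.0, 0.0006, -0.0, -0.0001], [-0.0002, 0.2846, -0.9586, -0.1624], [0.0, 0.0, 0.0, 1.0]]}
```

View pics/scene0.png

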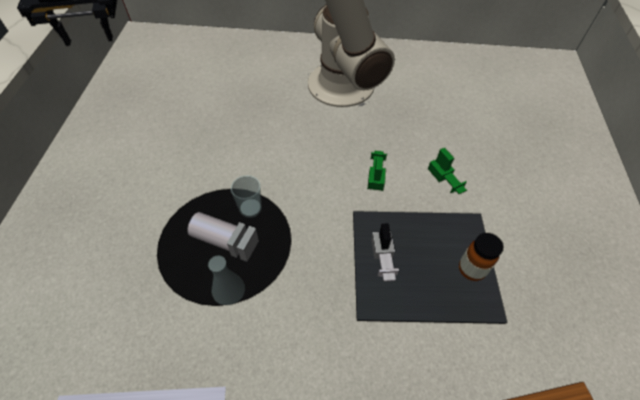

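View pics/top0.png

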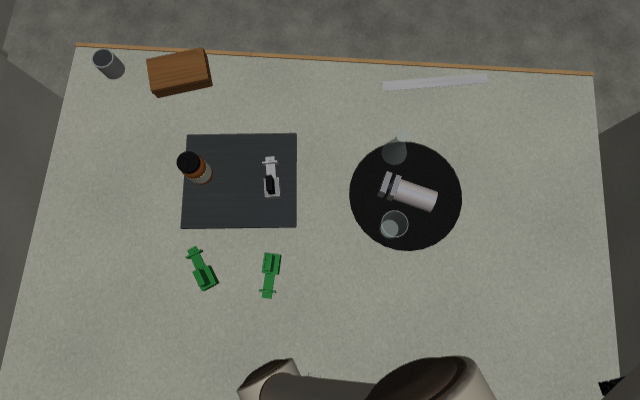

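The scene picture shows the cell at about (225,235) with its foot at (243,240), the beaker at (246,197) and the flask at (225,280). The jar is at (481,257). The black-finned gauge stands on the plate at (385,245) with its tip at (388,275).

The top picture shows the cell foot at (391,188), its barrel top at (436,197), the beaker at (394,224) and the flask at (395,150). The gauge is at (271,178) and the jar at (195,168).

Candidates for the gauge (top pixels):
- White with black fin on the plate, (271,178): chosen.
- Green, (202,268): look-alike.
- Green, (270,275): look-alike.

Candidates for the cell:
- Lying on the mat, (410,192): chosen.
- Grey cylinder, (108,64): not it.

One close crop will check both choices.

```bash
cat > h.py <<'E'
import numpy as np,cv2
from station import *
M={n:np.load(f"pics/{n}0.npy",allow_pickle=True).item() for n in("scene","top")}
def ray(n,p):
    m=M[n];T=np.array(m["world_from_camera"])
    d=T[:3,:3]@np.array([(p[0]-m["cx"])/m["fx"],-(p[1]-m["cy"])/m["fy"],-1]);return T[:3,3],d
def atz(n,p,z): o,d=ray(n,p);return o+d*(z-o[2])/d[2]
def tri(ps,pt):
    o1,d1=ray("scene",ps);o2,d2=ray("top",pt)
    s=np.linalg.lstsq(np.c_[d1,-d2],o2-o1,rcond=None)[0]
    a,b=o1+s[0]*d1,o2+s[1]*d2;return (a+b)/2,np.linalg.norm(a-b)
def crop(img,x,y,w,h,W,H): 
    o=cv2.resize(img[y:y+h,x:x+w],(W,H),interpolation=cv2.INTER_CUBIC)
    for i in range(0,w,10):
        cv2.line(o,(i*W//w,0),(i*W//w,10 if i%50 else 18),(0,0,255),1)
    for i in range(0,h,10): cv2.line(o,(0,i*H//h),(10,i*H//h),(0,0,255),1)
    return o
E
python3 - <<'E'
import cv2,numpy as np
from h import crop
s=cv2.imread("pics/scene0.png");t=cv2.imread("pics/top0.png")
a=np.vstack([np.hstack([crop(s,180,200,80,60,400,300),crop(s,350,205,80,60,400,300)]),np.hstack([crop(t,370,160,80,60,400,300),crop(t,240,145,80,60,400,300)])])
cv2.imwrite("pics/c1.png",a)
E
```

```text
(no output)
```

View pics/c1.png

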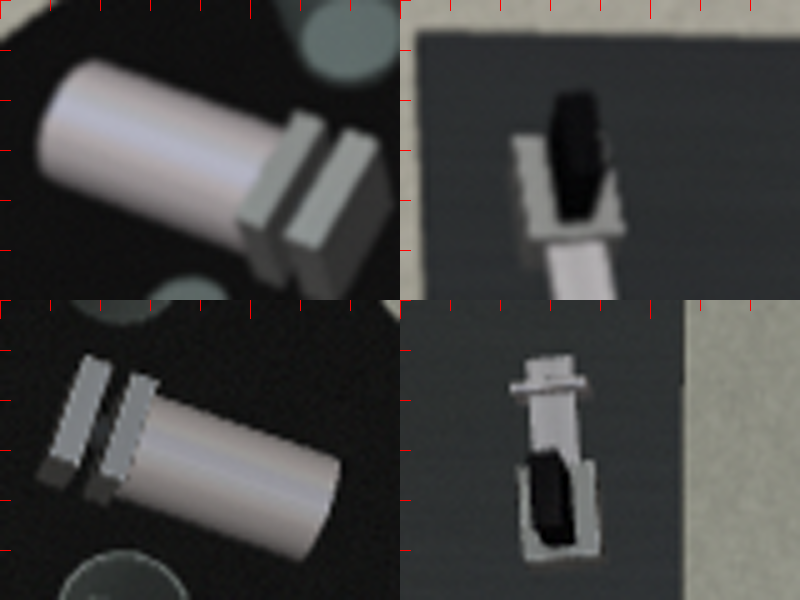

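The crop confirms both choices. The cell has its square, gapped foot at crop left in top (foot corners at top px (387,171) and (380,191)). The gauge is steel with a black fin, its tip mid at top px (270,156) and its block rear at (272,197).

Run:
```python
from h import *
np.set_printoptions(precision=4,suppress=True)
P=[((243.6,249.6),(387,171)),((255.6,228.4),(380,191)),((237.6,247),(392.4,172.8)),((250,226),(385.6,192.4))]
Q=[]
for a,b in P: q,e=tri(a,b);Q.append(q);print(q,e)
u=(Q[0]+Q[1])/2;ed=Q[0]-Q[1];print("edge len",np.linalg.norm(ed),"under mid",u,"edge deg",np.degrees(np.arctan2(ed[1],ed[0])))
# barrel silhouette top view: top line & end
for p in [((155,98)),((340,160)),((118,195)),((300,260))]:
    print("barrel sil z=31",atz("top",(p[0]/5+370,p[1]/5+160),.031))
print("gauge tip tri",tri((388,279.5),(269.8,156.3)),"tip",atz("top",(265,156.6),.0355),atz("top",(274.6,156),.0355),"rear bottom",atz("top",(265,197),.012),atz("top",(279.6,196.2),.012))
print("fin top ridge", tri((350+177/5,205+92/5),(240+160/5,145+243/5)))
for p in [(187,135),(297,133),(181,227),(297,227)]: print("plate",atz("top",p,.012))
print("jar",atz("top",(190,160),.122),"scene base",atz("scene",(476,273),.012))
print("flask mouth scene",atz("scene",(217.5,264),.128),"beaker rim",atz("scene",(246,186),.088),atz("top",(394,222),.088),"flask",atz("top",(396,137),.128))
```

```text
[ 0.6105 -0.1655  0.054 ] 0.0015413986057609633
[ 0.557  -0.15    0.0534] 0.0009988015005677861
[ 0.6062 -0.1791  0.055 ] 0.0018621756246683602
[ 0.5536 -0.1633  0.0557] 0.0023122224531117656
edge len 0.055673240124518346 under mid [ 0.5837 -0.1578  0.0537] edge deg -16.16774052767694
barrel sil z=31 [ 0.597  -0.2066  0.031 ]
barrel sil z=31 [ 0.5701 -0.3026  0.031 ]
barrel sil z=31 [ 0.544 -0.189  0.031]
barrel sil z=31 [ 0.5161 -0.2825  0.031 ]
gauge tip tri (array([0.6374, 0.1386, 0.0325]), np.float64(0.0024940573200931465)) tip [0.6347 0.1518 0.0355] [0.6381 0.1268 0.0355] rear bottom [0.5315 0.1451 0.012 ] [0.5362 0.107  0.012 ]
fin top ridge (array([0.5281, 0.1218, 0.0716]), np.float64(0.008080194649018834))
plate [0.6903 0.3754 0.012 ]
plate [0.7157 0.0761 0.012 ]
plate [0.4378 0.354  0.012 ]
plate [0.4578 0.0545 0.012 ]
jar [0.5856 0.3127 0.122 ] scene base [0.5944 0.3265 0.012 ]
flask mouth scene [ 0.6823 -0.188   0.128 ] beaker rim [ 0.472  -0.1825  0.088 ] [ 0.4742 -0.1823  0.088 ] flask [ 0.6735 -0.1745  0.128 ]
```

>>> {"method": "move_arm", "body": {
  "targets": "0.4 0.3 0 0.3;0.7 0.6 0 0.55;0.74 0.64 0 0.57;0.74 0.64 0 0.57;0.74 0.64 0 0.57;0.74 0.64 0 0.57;0.74 0.64 0 0.57;0.74 0.64 0 0.57;0.74 0.64 0 0.57;0.74 0.64 0 0.57",
  "gripper": 87
}}

```text
time_s: 0.98
tcp_pos: [0.3558, -0.4467, 0.2224]
ee_rot: [[-0.72, -0.694, -0.0], [-0.694, 0.72, 0.0], [-0.0, 0.0, -1.0]]
wrist_force: [-0.5, -0.2, 0.1]
gripper_width: 0.999
gripper_force: 0.0
```

>>> {"method": "move_arm", "body": {
  "targets": "0.74 0.64 0 0.57;0.74 0.64 0 0.57;0.74 0.64 0 0.57;0.74 0.64 0 0.57;0.74 0.64 0 0.57;0.74 0.64 0 0.57;0.74 0.64 0 0.57;0.74 0.64 0 0.57;0.74 0.64 0 0.57;0.84 0.84 -0.8 0.79"
}}

```text
time_s: 1.82
tcp_pos: [0.5452, -0.2832, 0.2065]
ee_rot: [[-0.283, -0.959, 0.008], [-0.959, 0.283, -0.004], [0.001, -0.009, -1.0]]
wrist_force: [1.0, -0.9, 1.5]
gripper_width: 1.002
gripper_force: 0.0
```

>>> {"method": "move_arm", "body": {
  "targets": "0.2 0.2 -0.6 0;0 0 -0.2 0;0 0 0 0;0 0 0 0"
}}

```text
time_s: 2.15
tcp_pos: [0.5469, -0.2785, 0.1828]
ee_rot: [[-0.287, -0.958, -0.0], [-0.958, 0.287, -0.0], [0.0, 0.0, -1.0]]
wrist_force: [0.6, -0.1, 0.7]
gripper_width: 1.0
gripper_force: 0.0
```

```bash
cat >> h.py <<'E'
def wrist():
    s=sense();c=capture("wrist");T=np.eye(4);T[:3,:3]=s["ee_rot"];T[:3,3]=s["tcp_pos"]
    return c["image"],dict(f=c["fx"],cx=c["cx"],cy=c["cy"],W=T@np.array(c["hand_eye"])),s
def wproj(m,p):
    q=np.linalg.inv(m["W"])@np.r_[p,1];v=np.array([q[0],-q[1],-q[2]])
    r=np.hypot(v[0],v[1]);th=np.arctan2(r,v[2]);return np.array([m["cx"],m["cy"]])+m["f"]*th*v[:2]/r
def wray(m,p):
    a=(np.array(p)-[m["cx"],m["cy"]])/m["f"];th=np.hypot(*a);k=np.sin(th)/th
    return m["W"][:3,3],m["W"][:3,:3]@np.array([a[0]*k,-a[1]*k,-np.cos(th)])
def watz(m,p,z): o,d=wray(m,p);return o+d*(z-o[2])/d[2]
E
python3 - <<'E'
from h import *
im,m,s=wrist();print(s["time_s"],s["tcp_pos"],np.round(s["ee_rot"],3).tolist())
np.save("pics/w1.npy",m,allow_pickle=True)
d=np.array([-.285,-.958,0]);n=np.array([.958,-.285,0]);u=np.array([.5837,-.1578,.031])
for t in (0,.016,.026,.04): # foot top edges
    for k in (-1,1): cv2.drawMarker(im,tuple(int(round(v)) for v in wproj(m,u+t*d+k*.028*n+[0,0,.028])),(0,0,255),0,6)
for k in (-1,1): cv2.drawMarker(im,tuple(int(round(v)) for v in wproj(m,u+.14*d+k*.028*n)),(0,255,0),0,6)
for k in (.04,.14): cv2.drawMarker(im,tuple(int(round(v)) for v in wproj(m,u+k*d+[0,0,.028])),(255,255,0),0,6)
cv2.imwrite("pics/w1.png",cv2.resize(im,(800,500)))
E
```

```text
2.15 [ 0.54687552 -0.27847363  0.18280987] [[-0.287, -0.958, -0.0], [-0.958, 0.287, -0.0], [0.0, 0.0, -1.0]]
```

View pics/w1.png

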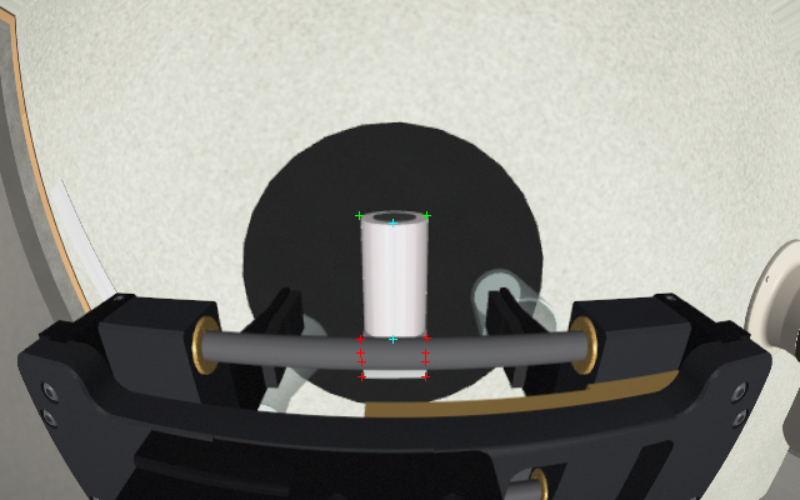

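The wrist picture shows the barrel centred at x≈394, with the predicted foot and barrel corners falling on it (top end at row 217, foot at row 376). The fingers clear it on both sides, and the beaker sits at (497,287). I'm going down at the barrel's top end, staying high enough for the gripper body to clear the beaker rim.

>>> {"method": "move_arm", "body": {
  "targets": "0 -0.15 -0.6 0;0 0 -0.8 0;0 0 -0.8 0;0 0 -0.8 0;0 0 -0.8 0;0 0 -0.8 0;0 0 -0.8 0;0 0 -0.6 0;0 0 -0.4 0;0 0 0 0"
}}

```text
time_s: 3.03
tcp_pos: [0.5459, -0.2824, 0.0213]
ee_rot: [[-0.289, -0.957, -0.003], [-0.957, 0.289, 0.001], [0.0, 0.003, -1.0]]
wrist_force: [-0.5, 0.1, -0.6]
gripper_width: 0.994
gripper_force: 0.0
```

>>> {"method": "move_arm", "body": {
  "targets": "0 0 0 0;0 0 0 0;0 0 0 0;0 0 0 0;0 0 0 0;0 0 0 0;0 0 0 0;0 0 0 0",
  "gripper": 45
}}

```text
time_s: 3.7
tcp_pos: [0.547, -0.282, 0.0231]
ee_rot: [[-0.287, -0.958, -0.001], [-0.958, 0.287, -0.0], [0.0, 0.0, -1.0]]
wrist_force: [-1.1, 1.0, 3.6]
gripper_width: 0.635
gripper_force: 30.0
```

>>> {"method": "move_arm", "body": {
  "targets": "0 0 0.2 0;0 0 0.3 0;0 0 0.4 0;0 0 0.4 0;0 0 0.4 0;0 0 0.4 0;0 0 0.4 0;0 0 0.4 0;0 0 0.4 0;0 0 0.4 0"
}}

```text
time_s: 4.53
tcp_pos: [0.547, -0.2819, 0.116]
ee_rot: [[-0.287, -0.958, -0.0], [-0.958, 0.287, 0.0], [-0.0, 0.0, -1.0]]
wrist_force: [-0.7, 0.4, -5.4]
gripper_width: 0.637
gripper_force: 30.0
```

>>> {"method": "move_arm", "body": {
  "targets": "0 0 0.5 0;0 0 0.5 0;0 0 0.5 0;0 0 0.5 0;0 0 0.5 0;0 0 0.5 0;0 0 0.3 0;0 0 0 0;0 0 0 0;0 0 0 0"
}}

```text
time_s: 5.37
tcp_pos: [0.5464, -0.2816, 0.1964]
ee_rot: [[-0.288, -0.958, -0.002], [-0.958, 0.288, 0.001], [-0.0, 0.002, -1.0]]
wrist_force: [0.1, -0.9, -7.2]
gripper_width: 0.636
gripper_force: 30.0
```

Run:
```python
from h import *
s=capture("scene")["image"];t=capture("top")["image"]
cv2.imwrite("pics/l1.png",np.hstack([crop(s,140,130,160,180,400,450),crop(t,330,110,160,180,400,450)]))
print(sense()["wrist_force"],sense()["moment"])
```

```text
[-0.8019635  -0.1310333  -5.45960354] [-0.10962389  0.10033912  0.04252351]
```

View pics/l1.png

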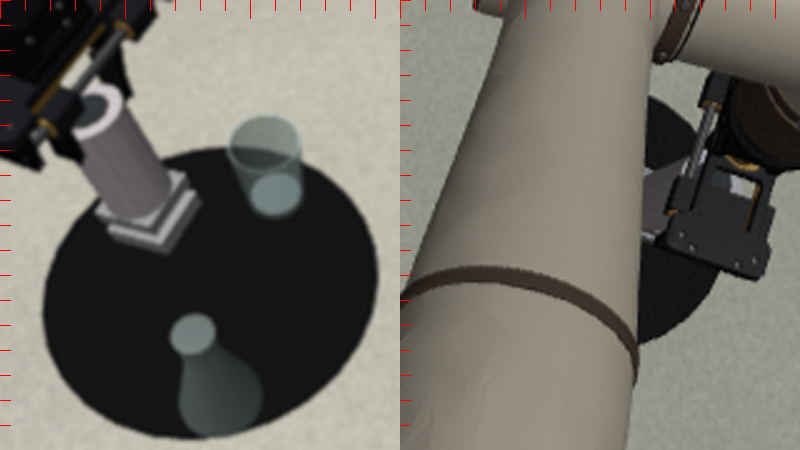

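The picture shows the cell hanging by its top end and swung most of the way upright. Its foot is at crop (150,215), still tilted with the foot towards +y. The beaker and flask are undisturbed. Next I'll fit the tilt.

```bash
cat >> h.py <<'E'
def proj(n,p):
    m=M[n];q=np.linalg.inv(np.array(m["world_from_camera"]))@np.r_[p,1];return np.array([m["cx"]+m["fx"]*q[0]/-q[2],m["cy"]-m["fy"]*q[1]/-q[2]])
def cellpt(tcp,R,a,s,kx,ky,sg=.130,dz=.009):
    d=R[:,0]*np.array([1,1,0]);y=R[:,1];up=np.array([0,0,1.]);a=np.radians(a)  # d: from foot to top when lying
    z=np.cos(a)*up+np.sin(a)*d;x=-np.cos(a)*d+np.sin(a)*up
    return tcp+up*dz+(s-sg)*z+kx*x+ky*y
E
python3 - <<'E'
from h import *
s=sense();tcp,R=np.array(s["tcp_pos"]),np.array(s["ee_rot"])
print("obs bottom corners (206,231),(220,212),(184,224)")
for a in (0,10,15,20,25,30,40):
    print(a,[np.round(proj("scene",cellpt(tcp,R,a,0,kx*.028,ky*.028))).astype(int).tolist() for kx in(-1,1) for ky in (-1,1)])
E
```

```text
obs bottom corners (206,231),(220,212),(184,224)
0 [[176, 220], [190, 199], [198, 228], [212, 208]]
10 [[185, 224], [199, 204], [207, 230], [221, 209]]
15 [[190, 226], [204, 205], [211, 231], [225, 209]]
20 [[195, 227], [208, 207], [215, 231], [228, 210]]
25 [[199, 228], [213, 208], [218, 231], [232, 209]]
30 [[203, 229], [217, 209], [221, 230], [235, 209]]
40 [[211, 231], [225, 210], [227, 228], [241, 206]]
```

The tilt is about 10°. I'll lift clear, carry the cell over the plate and turn it in line with the gauge.

>>> {"method": "move_arm", "body": {
  "targets": "0 0 0.4 0;0 0 0.8 0;0 0 0.8 0;0 0.2 0.4 0.2;0.1 0.4 0 0.2;0.15 0.7 0 0.2;0.16 0.75 0 0.2;0.16 0.75 0 0.2;0.16 0.75 0 0.2;0.16 0.75 0 0.2"
}}

```text
time_s: 6.3
tcp_pos: [0.5688, -0.1724, 0.2561]
ee_rot: [[-0.166, -0.986, -0.003], [-0.986, 0.166, 0.001], [-0.001, 0.003, -1.0]]
wrist_force: [0.1, -0.3, -5.6]
gripper_width: 0.635
gripper_force: 30.0
```

>>> {"method": "move_arm", "body": {
  "targets": "0.16 0.75 0 0.2;0.16 0.75 0 0.2;0.16 0.75 0 0.2;0.16 0.75 0 0.2;0.16 0.75 0 0.2;0.16 0.75 0 0.2;0.16 0.75 0 0.2;0.16 0.75 0 0.2;0.16 0.75 0 0.2;0.16 0.75 0 0.2"
}}

```text
time_s: 7.13
tcp_pos: [0.6085, 0.015, 0.256]
ee_rot: [[0.008, -1.0, -0.003], [-1.0, -0.008, 0.0], [-0.0, 0.003, -1.0]]
wrist_force: [-0.5, -0.5, -5.7]
gripper_width: 0.634
gripper_force: 30.0
```

>>> {"method": "move_arm", "body": {
  "targets": "0.16 0.75 0 0.2;0.16 0.75 0 0.2;0.16 0.75 0 0.2;0.16 0.75 0 0.2;0.16 0.75 0 0.2;0.14 0.71 0 0.2;0 0.6 0 0;0 0.2 0 0;0 0 0 0;0 0 0 0"
}}

```text
time_s: 7.97
tcp_pos: [0.6325, 0.1444, 0.2573]
ee_rot: [[0.11, -0.994, -0.001], [-0.994, -0.11, -0.001], [0.001, 0.001, -1.0]]
wrist_force: [0.4, 0.5, -5.3]
gripper_width: 0.635
gripper_force: 30.0
```

Run:
```python
from h import *
s=sense();tcp,R=np.array(s["tcp_pos"]),np.array(s["ee_rot"]);print(tcp,np.round(R,3).tolist(),s["joints"])
im,m,_=wrist();c=capture("scene")["image"]
cv2.imwrite("pics/p1.png",np.hstack([crop(c,340,120,160,200,400,500),cv2.resize(im[:,120:520],(400,400))[:400] if 0 else cv2.copyMakeBorder(cv2.resize(im,(400,250)),0,250,0,0,0)]))
for a in (0,5,10,15): print(a,[(np.round((proj("scene",cellpt(tcp,R,a,0,kx*.028,ky*.028))-[340,120])*2.5)).astype(int).tolist() for kx in(-1,1) for ky in (-1,1)])
```

```text
[0.63247436 0.14443373 0.25725629] [[0.11, -0.994, -0.001], [-0.994, -0.11, -0.001], [0.001, 0.001, -1.0]] [ 2.71281320e+01  2.33097533e+01  7.38918179e+00  1.01942986e-02
 -7.41553945e+01 -2.07973278e+01]
0 [[116, 370], [108, 302], [193, 369], [182, 302]]
5 [[131, 371], [123, 303], [210, 367], [198, 300]]
10 [[147, 372], [138, 304], [226, 365], [214, 297]]
15 [[163, 371], [153, 304], [242, 362], [229, 294]]
```

View pics/p1.png

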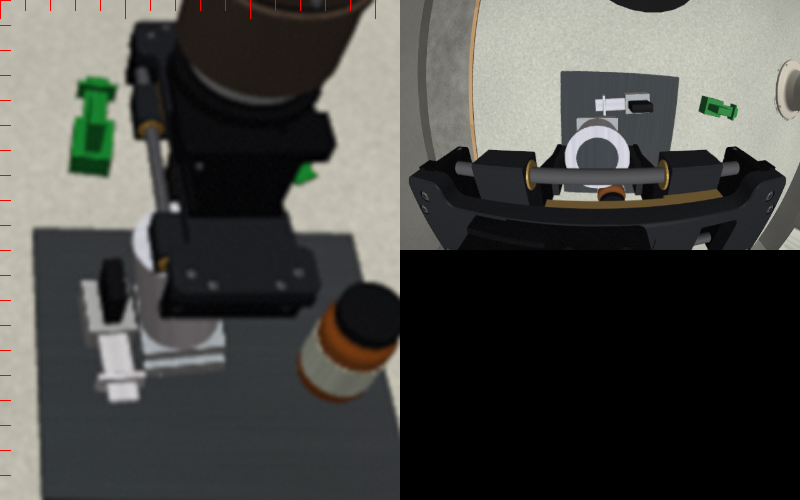

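The picture shows the cell hanging over the plate. Its bottom corners at (145,374) and (225,366) fit a 10° tilt exactly. The jar is at (345,345) and the gauge at (120,330) on the plate. I'm shifting to the set-down point and going down.

>>> {"method": "move_arm", "body": {
  "targets": "0 0.4 0 0;0 0.5 -0.3 0;0 0.4 -0.6 0;0 0 -0.7 0;0 0 -0.7 0;0 0 -0.7 0;0 0 -0.7 0;0 0 -0.5 0;0 0 -0.3 0;0 0 0 0"
}}

```text
time_s: 8.9
tcp_pos: [0.6317, 0.1771, 0.1423]
ee_rot: [[0.11, -0.994, -0.004], [-0.994, -0.11, -0.002], [0.001, 0.005, -1.0]]
wrist_force: [-1.2, -0.4, -5.1]
gripper_width: 0.635
gripper_force: 30.0
```

>>> {"method": "move_arm", "body": {
  "targets": "0 0 -0.05 0;0 0 -0.05 0;0 0 -0.05 0;0 0 0 0"
}}

```text
time_s: 9.23
tcp_pos: [0.6332, 0.1772, 0.142]
ee_rot: [[0.11, -0.994, 0.001], [-0.994, -0.11, 0.001], [-0.001, -0.001, -1.0]]
wrist_force: [0.2, -0.9, -5.4]
gripper_width: 0.633
gripper_force: 30.0
```

>>> {"method": "move_arm", "body": {
  "targets": "0 0 -0.05 0;0 0 -0.05 0;0 0 0 0"
}}

```text
time_s: 9.48
tcp_pos: [0.6334, 0.1771, 0.14]
ee_rot: [[0.11, -0.994, 0.002], [-0.994, -0.11, 0.0], [-0.0, -0.002, -1.0]]
wrist_force: [-0.8, -0.3, -1.6]
gripper_width: 0.635
gripper_force: 30.0
```

>>> {"method": "move_arm", "body": {
  "targets": "0 0 -0.05 0;0 0 -0.05 0;0 0 0 0"
}}

```text
time_s: 9.73
tcp_pos: [0.6336, 0.177, 0.1398]
ee_rot: [[0.111, -0.994, 0.003], [-0.994, -0.111, -0.0], [0.0, -0.003, -1.0]]
wrist_force: [-3.1, -0.8, 8.0]
gripper_width: 0.634
gripper_force: 30.0
```

>>> {"method": "move_arm", "body": {
  "targets": "0 0 -0.05 0;0 0 0 0;0 0 0 0"
}}

```text
time_s: 9.98
tcp_pos: [0.6337, 0.177, 0.1398]
ee_rot: [[0.111, -0.994, 0.004], [-0.994, -0.111, -0.0], [0.0, -0.004, -1.0]]
wrist_force: [-5.2, -0.9, 12.5]
gripper_width: 0.634
gripper_force: 30.0
```

>>> {"method": "move_arm", "body": {
  "targets": "-0.01 0.1 0 0;-0.01 0.1 0 0;-0.01 0.1 0 0;-0.01 0.1 0 0;-0.01 0.1 0 0;0 0 0 0"
}}

```text
time_s: 10.48
tcp_pos: [0.6329, 0.1902, 0.1388]
ee_rot: [[0.112, -0.994, 0.005], [-0.994, -0.112, 0.001], [-0.0, -0.005, -1.0]]
wrist_force: [-2.9, 0.2, 6.6]
gripper_width: 0.634
gripper_force: 30.0
```

>>> {"method": "move_arm", "body": {
  "targets": "-0.01 0.1 0 0;-0.01 0.1 0 0;-0.01 0.1 0 0;-0.01 0.1 0 0;0 0 0 0;0 0 0 0"
}}

```text
time_s: 10.98
tcp_pos: [0.6318, 0.2003, 0.1372]
ee_rot: [[0.111, -0.994, 0.004], [-0.994, -0.111, 0.001], [-0.001, -0.004, -1.0]]
wrist_force: [-2.0, 0.6, 8.0]
gripper_width: 0.639
gripper_force: 30.0
```

Run:
```python
from h import *
s=sense();tcp,R=np.array(s["tcp_pos"]),np.array(s["ee_rot"]);print(tcp,s["wrist_force"],s["moment"])
c=capture("scene")["image"]
for a,col in ((0,(0,0,255)),(10,(0,255,255))):
    for kx in(-1,1): cv2.drawMarker(c,tuple(np.round(proj("scene",cellpt(tcp,R,a,0,kx*.028,.028*-1))).astype(int).tolist()),col,0,4)
cv2.imwrite("pics/p2.png",crop(c,360,180,120,120,600,600))
for a in (-5,0,5,10): print(a,[(np.round((proj("scene",cellpt(tcp,R,a,0,kx*.028,ky*.028))-[360,180])*5)).astype(int).tolist() for kx in(-1,1) for ky in (-1,1)])
```

```text
[0.63178762 0.2003165  0.13717918] [-2.01217839  0.64521144  8.01238252] [0.07903058 0.90470025 0.01499841]
-5 [[202, 577], [185, 451], [336, 580], [314, 455]]
0 [[228, 580], [210, 454], [365, 578], [342, 453]]
5 [[255, 581], [237, 456], [394, 575], [370, 449]]
10 [[283, 582], [263, 456], [423, 571], [398, 445]]
```

View pics/p2.png

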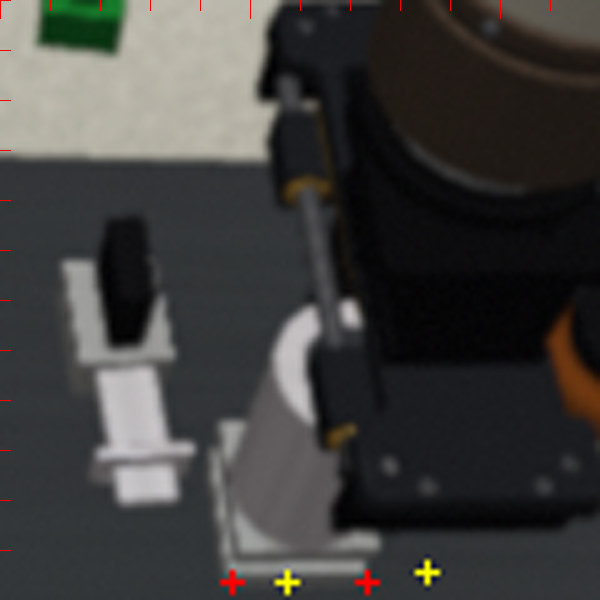

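The picture shows the foot's bottom corners at (230,573) and (365,571), matching the zero-tilt prediction, so the cell stands upright on the plate. I'll ease the press and release.

>>> {"method": "move_arm", "body": {
  "targets": "0 0 0.03 0;0 0 0.03 0;0 0 0 0;0 0 0 0"
}}

```text
time_s: 11.37
tcp_pos: [0.6318, 0.1999, 0.1373]
ee_rot: [[0.11, -0.994, 0.003], [-0.994, -0.11, 0.001], [-0.001, -0.003, -1.0]]
wrist_force: [0.6, 0.3, 3.3]
gripper_width: 0.639
gripper_force: 30.0
```

>>> {"method": "move_arm", "body": {
  "targets": "0 0 0 0;0 0 0 0;0 0 0 0;0 0 0 0",
  "gripper": 60
}}

```text
time_s: 11.7
tcp_pos: [0.6302, 0.1992, 0.1355]
ee_rot: [[0.11, -0.994, -0.002], [-0.994, -0.11, -0.001], [0.001, 0.002, -1.0]]
wrist_force: [0.5, -0.8, 0.5]
gripper_width: 0.689
gripper_force: 0.0
```

>>> {"method": "move_arm", "body": {
  "targets": "0 0 0 0;0 0 0 0;0 0 0 0;0 0 0.4 0;0 0 0.8 0;0 0 0.8 0;0 0 0.8 0;0 0 0.4 0",
  "gripper": 84
}}

```text
time_s: 12.37
tcp_pos: [0.632, 0.1998, 0.2205]
ee_rot: [[0.11, -0.994, 0.005], [-0.994, -0.11, 0.002], [-0.001, -0.005, -1.0]]
wrist_force: [0.4, 0.1, 0.7]
gripper_width: 0.964
gripper_force: 0.0
```

>>> {"method": "move_arm", "body": {
  "targets": "0 0 0.6 0.4;0 0 0.6 0.9;-0.3 -0.15 0 0.95;-0.3 -0.15 0 0.95;-0.3 -0.15 0 0.95;-0.3 -0.15 0 0.95;-0.3 -0.15 0 0.95;-0.3 -0.15 0 0.95;-0.3 -0.15 0 0.95;-0.3 -0.15 0 0.95",
  "gripper": 50
}}

```text
time_s: 13.2
tcp_pos: [0.5702, 0.1693, 0.2467]
ee_rot: [[0.778, -0.629, -0.0], [-0.629, -0.778, 0.0], [-0.0, 0.0, -1.0]]
wrist_force: [0.5, -0.0, 0.4]
gripper_width: 0.58
gripper_force: 0.0
```

>>> {"method": "move_arm", "body": {
  "targets": "-0.3 -0.15 0 0.95;-0.3 -0.15 0 0.95;-0.3 -0.15 0 0.95;-0.3 -0.15 0 0.95;-0.3 -0.15 0 0.95;-0.3 -0.15 0 0.95;-0.3 -0.15 0 0.95;-0.3 -0.15 0 0.95;-0.3 -0.15 0 0.95;-0.3 -0.15 0 0.75"
}}

```text
time_s: 14.03
tcp_pos: [0.4952, 0.1318, 0.2468]
ee_rot: [[0.991, 0.131, 0.0], [0.131, -0.991, 0.0], [0.0, -0.0, -1.0]]
wrist_force: [0.2, -0.3, -0.6]
gripper_width: 0.577
gripper_force: 0.0
```

>>> {"method": "move_arm", "body": {
  "targets": "0 0 0 0;0 0 0 0;0 0 0 0"
}}

```text
time_s: 14.28
tcp_pos: [0.4961, 0.1322, 0.2468]
ee_rot: [[0.992, 0.126, 0.001], [0.126, -0.992, 0.0], [0.001, -0.0, -1.0]]
wrist_force: [0.1, -0.1, 0.3]
gripper_width: 0.573
gripper_force: 0.0
```

Run:
```python
from h import *
im,m,s=wrist();print(s["time_s"],s["tcp_pos"],np.round(s["ee_rot"],3).tolist(),s["joints"][5])
np.save("pics/w2.npy",m,allow_pickle=True);cv2.imwrite("pics/w2raw.png",im)
cv2.imwrite("pics/w2.png",crop(im,190,70,240,180,800,600))
```

```text
14.2833 [0.49608541 0.13219438 0.24679518] [[0.992, 0.126, 0.001], [0.126, -0.992, 0.0], [0.001, -0.0, -1.0]] 64.16933669552866
```

View pics/w2.png

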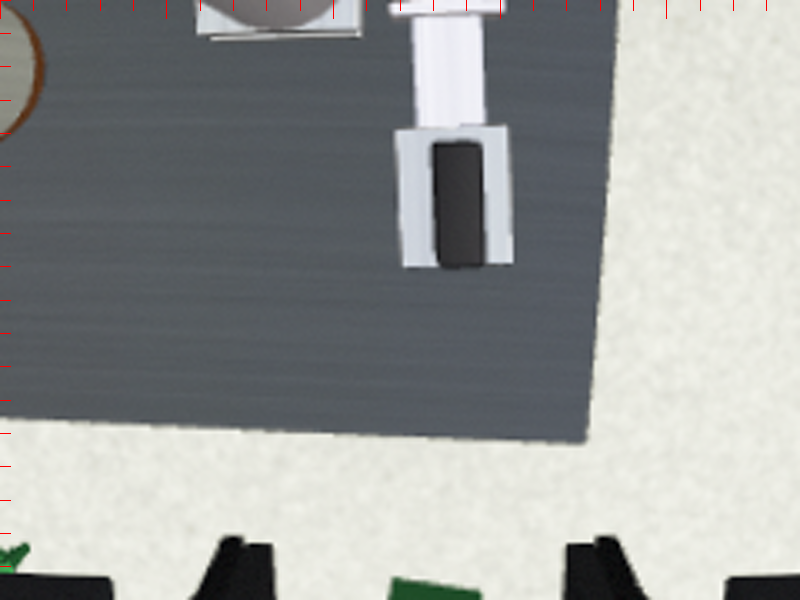

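The crop shows the gauge's block top corners at (395,130), (508,126), (513,264) and (403,267), and its fin top at (432..485, 141..267). The cell foot's near edge runs from (197,35) to (361,32). The jar is at far left. I'll fit the poses with sub-pixel corners.

Run:
```python
from h import *
from scipy.optimize import least_squares
np.set_printoptions(precision=4,suppress=True)
m=np.load("pics/w2.npy",allow_pickle=True).item();g=cv2.cvtColor(cv2.imread("pics/w2raw.png"),cv2.COLOR_BGR2GRAY)
def sub(P): 
    p=np.float32([[a/3.3333+190-.35,b/3.3333+70-.35] for a,b in P]).reshape(-1,1,2)
    q=cv2.cornerSubPix(g,p.copy(),(3,3),(-1,-1),(3,30,.01)).reshape(-1,2);p=p.reshape(-1,2)
    return np.where(np.linalg.norm(q-p,axis=1)[:,None]<2,q,p)
o=sub([(395,130),(508,126),(513,264),(403,267),(432,142),(482,141),(485,266),(437,268)])
L=np.array([(25,20,30),(25,-20,30),(-25,-20,30),(-25,20,30),(20,8,75),(20,-8,75),(-20,-8,75),(-20,8,75)])/1000
def pose(v,z0=.012): c,s=np.cos(v[2]),np.sin(v[2]);return L@np.array([[c,s,0],[-s,c,0],[0,0,1]])+[v[0],v[1],z0]
f=lambda v:(np.array([wproj(m,p) for p in pose(v,v[3] if len(v)>3 else .012)])-o).ravel()
r=least_squares(f,[.556,.128,.12]);print("gauge",r.x[:2],np.degrees(r.x[2]),np.round(r.fun.reshape(-1,2),1).tolist())
r2=least_squares(f,[.556,.128,.12,.012]);print("free z",r2.x)
e=sub([(197,35),(361,31.5)]);a,b=[watz(m,p,.052) for p in e];d=a-b
print("cell near edge",a,b,np.linalg.norm(d),"normal deg",np.degrees(np.arctan2(-d[0],d[1])))
```

```text
gauge [0.5523 0.1266] 10.023682879012368 [[-0.2, -0.7], [0.5, -0.7], [0.2, 0.1], [-0.3, 0.3], [-0.4, -0.2], [0.2, -1.2], [0.3, 1.3], [-0.3, 0.9]]
free z [0.5516 0.1261 0.175  0.001 ]
cell near edge [0.5996 0.2225 0.052 ] [0.6037 0.1657 0.052 ] 0.056922826725454186 normal deg 4.180650397783954
```

>>> {"method": "move_arm", "body": {
  "targets": "0.5 -0.05 -0.3 0.2;0.6 -0.06 -0.8 0.2;0.6 -0.06 -0.9 0.15;0.4 -0.05 -0.9 0;0.15 0 -0.9 0;0 0 -0.9 0;0 0 -0.9 0;0 0 -0.8 0;0 0 -0.7 0;0 0 -0.45 0"
}}

```text
time_s: 15.17
tcp_pos: [0.5514, 0.1262, 0.0553]
ee_rot: [[0.985, 0.173, -0.003], [0.173, -0.985, -0.001], [-0.003, 0.001, -1.0]]
wrist_force: [0.3, -0.1, 0.3]
gripper_width: 0.572
gripper_force: 0.0
```

>>> {"method": "move_arm", "body": {
  "targets": "0 0 0 0;0 0 0 0;0 0 0 0;0 0 0 0;0 0 0 0;0 0 0 0;0 0 0 0;0 0 0 0",
  "gripper": 5
}}

```text
time_s: 15.83
tcp_pos: [0.5523, 0.1267, 0.0586]
ee_rot: [[0.985, 0.175, 0.001], [0.175, -0.985, 0.0], [0.001, -0.0, -1.0]]
wrist_force: [0.7, 0.1, 3.7]
gripper_width: 0.181
gripper_force: 30.0
```

>>> {"method": "move_arm", "body": {
  "targets": "-0.3 0 0 0;-0.6 0 0 0;-0.7 0.1 0 -0.2;-0.5 0.4 0 -0.2;-0.1 0.6 0 -0.2;0 0.6 0 -0.2;0 0.4 0 -0.2;0 0.23 0 0;0 0 0 0;0 0 0 0"
}}

```text
time_s: 16.67
tcp_pos: [0.496, 0.1845, 0.0585]
ee_rot: [[0.996, 0.089, -0.001], [0.089, -0.996, -0.001], [-0.001, 0.001, -1.0]]
wrist_force: [-2.4, 0.0, 6.8]
gripper_width: 0.182
gripper_force: 30.0
```

Run:
```python
from h import *
im,m,s=wrist();print(s["time_s"],s["tcp_pos"],np.round(s["ee_rot"],3).tolist(),s["wrist_force"])
np.save("pics/w3.npy",m,allow_pickle=True);cv2.imwrite("pics/w3raw.png",im)
C=np.array([.6296,.1965]);
print([wproj(m,[C[0]-.028,C[1]+k*.028,.052]).round(0).tolist() for k in(-1,1)])
cv2.imwrite("pics/w3.png",crop(im,220,60,200,150,800,600))
```

```text
16.6667 [0.49595688 0.18451356 0.0585423 ] [[0.996, 0.089, -0.001], [0.089, -0.996, -0.001], [-0.001, 0.001, -1.0]] [-2.38270422  0.04370815  6.76715409]
[[362.0, 63.0], [259.0, 54.0]]
```

View pics/w3.png

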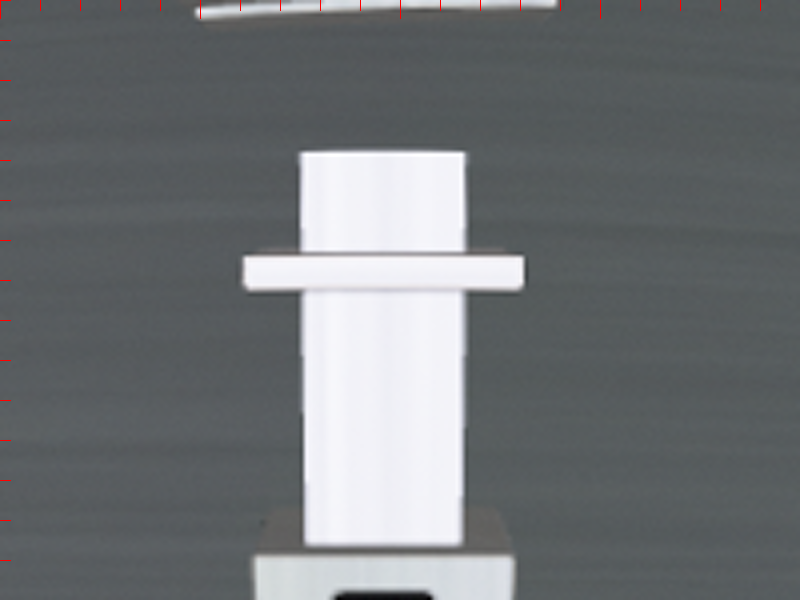

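The crop shows the blade (302..465 wide, tip at row 150) and stop (row 270), with the cell foot's near edge just at the top, about (195,13) to (557,5). I'll read the face lines numerically.

Run:
```python
from h import *
g=cv2.cvtColor(cv2.imread("pics/w3raw.png"),cv2.COLOR_BGR2GRAY)
for c in (275,295,315,335,352): print(c,g[20:68,c].tolist())
print("row58",g[58,255:290].tolist());print("row 60 right",g[59,345:372].tolist()); print("row50 L",g[50,255:290].tolist()); print("row50 R",g[50,345:375].tolist())
```

```text
275 [100, 100, 101, 101, 101, 101, 100, 102, 102, 101, 102, 103, 101, 101, 101, 101, 98, 99, 98, 100, 99, 122, 167, 203, 212, 211, 213, 214, 213, 214, 214, 214, 213, 214, 215, 212, 201, 161, 90, 89, 92, 150, 215, 189, 135, 95, 94, 92]
295 [101, 103, 102, 101, 101, 100, 100, 101, 103, 102, 102, 101, 102, 102, 100, 101, 102, 102, 101, 100, 101, 101, 100, 100, 100, 101, 100, 102, 101, 100, 102, 101, 102, 182, 214, 195, 133, 98, 91, 91, 180, 219, 195, 110, 95, 91, 90, 86]
315 [107, 107, 108, 109, 109, 110, 107, 109, 109, 108, 107, 110, 109, 110, 109, 110, 109, 109, 109, 110, 108, 110, 109, 109, 110, 109, 110, 108, 110, 110, 110, 111, 110, 111, 110, 128, 86, 90, 93, 131, 219, 196, 116, 92, 91, 91, 89, 86]
335 [113, 114, 114, 115, 114, 115, 115, 115, 114, 115, 114, 116, 116, 117, 117, 116, 117, 116, 117, 117, 118, 118, 118, 119, 119, 118, 120, 121, 121, 120, 153, 205, 216, 216, 191, 123, 91, 90, 91, 205, 218, 184, 106, 93, 90, 89, 87, 87]
352 [125, 125, 125, 124, 125, 125, 125, 124, 124, 125, 125, 126, 125, 126, 126, 126, 130, 154, 186, 207, 211, 212, 213, 211, 213, 212, 212, 213, 213, 213, 213, 213, 213, 208, 188, 140, 90, 90, 120, 182, 204, 155, 96, 91, 89, 88, 88, 87]
row58 [87, 87, 86, 88, 87, 86, 90, 112, 129, 133, 126, 118, 114, 108, 104, 100, 100, 96, 94, 91, 90, 88, 86, 89, 88, 90, 90, 90, 89, 89, 89, 91, 91, 90, 92]
row 60 right [194, 190, 186, 183, 179, 178, 181, 182, 182, 183, 180, 179, 178, 183, 108, 89, 90, 87, 89, 87, 88, 89, 89, 88, 88, 87, 89]
row50 L [85, 85, 87, 85, 87, 82, 97, 188, 217, 214, 211, 212, 212, 215, 216, 217, 217, 215, 215, 215, 214, 213, 211, 208, 206, 205, 208, 212, 213, 214, 216, 196, 171, 144, 115]
row50 R [211, 215, 215, 215, 217, 217, 215, 213, 213, 216, 216, 217, 217, 217, 216, 214, 211, 210, 213, 182, 122, 85, 88, 88, 87, 87, 86, 87, 87, 87]
```

Run:
```python
from h import *
np.set_printoptions(precision=4,suppress=True)
m=np.load("pics/w3.npy",allow_pickle=True).item()
g=cv2.cvtColor(cv2.imread("pics/w3raw.png"),cv2.COLOR_BGR2GRAY).astype(float)
def cross(v,t,i0):  # first subpixel crossing
    for i in range(i0,len(v)-1):
        if (v[i]-t)*(v[i+1]-t)<=0: return i+(v[i]-t)/(v[i]-v[i+1]+1e-9)
res=[]
for c in (268,272,276,280,284,340,344,348,352,356):
    v=g[:,c]; top=cross(v,155,52); s1=cross(v,140,58.0.__int__()); s2=cross(v,150,int(s1)+2) if s1 else None
    res.append((c,top,s1,s2))
R=np.array(res,float)
for k,z,n in ((1,.052,"upper top edge"),(2,.028,"strip start@.028"),(3,.012,"strip end@.012"),(3,.028,"strip end@.028")):
    P=np.array([watz(m,(a,b),z) for a,b in R[:,[0,k]]]);f=np.polyfit(P[:,1],P[:,0],1)
    print(n,"x at y=.1965:",np.polyval(f,.1965),"normal deg",np.degrees(np.arctan(-f[0])),"res",np.std(P[:,0]-np.polyval(f,P[:,1])),"rows",R[[0,-1],k])
for row,z in((50,.052),(63,.028),(63,.012)):
    v=g[row]; l=cross(v,140,255);r=cross(v[::-1],140,640-380);r=639-r
    print(row,z,l,r,watz(m,(l,row),z),watz(m,(r,row),z))
# blade edges (z=.0355) at two rows; tip row
for row in (108,155,185):
    v=g[row];d=np.abs(np.gradient(v));l=280+np.argmax(d[280:305]);r=325+np.argmax(d[325:350]);print("blade",row,l,r,watz(m,((l+r)/2,row),.0355))
v=g[85:105,315];print("tip",watz(m,(315,85+np.argmax(np.gradient(v))),.0355), "tcp .4960 .1845 yaw 5.1")
```

```text
upper top edge x at y=.1965: 0.6027379064260107 normal deg 6.820221485451206 res 4.384051368241053e-05 rows [57.4051 54.7347]
 ** On entry to DLASCL parameter number  4 had an illegal value
 ** On entry to DLASCL parameter number  4 had an illegal value
 ** On entry to DLASCL parameter number  4 had an illegal value
 ** On entry to DLASCL parameter number  4 had an illegal value
 ** On entry to DLASCL parameter number  5 had an illegal value
 ** On entry to DLASCL parameter number  4 had an illegal valueTraceback (most recent call last):
  File "<stdin>", line 14, in <module>
    c, resids, rank, s = lstsq(lhs, rhs, rcond)
                         ~~~~~^^^^^^^^^^^^^^^^^
    x, resids, rank, s = _umath_linalg.lstsq(a, b, rcond,
                         ~~~~~~~~~~~~~~~~~~~^^^^^^^^^^^^^
                                             signature=signature)
                                             ^^^^^^^^^^^^^^^^^^^^
    raise LinAlgError("SVD did not converge in Linear Least Squares")
numpy.linalg.LinAlgError: SVD did not converge in Linear Least Squares
```

```bash
cat > e.py <<'E'
from h import *
np.set_printoptions(precision=4,suppress=True)
def ana(f,rows,brows,tiprng):
    m=np.load(f"pics/{f}.npy",allow_pickle=True).item()
    g=cv2.cvtColor(cv2.imread(f"pics/{f}raw.png"),cv2.COLOR_BGR2GRAY).astype(float)
    def edge(v,a,b):
        i=a+int(np.argmax(np.abs(np.gradient(v[a:b]))));lo,hi=v[i-3],v[i+3];t=(lo+hi)/2
        for j in range(i-3,i+3):
            if (v[j]-t)*(v[j+1]-t)<=0: return j+(v[j]-t)/(v[j]-v[j+1]+1e-9)
    mids=[]
    for r in rows:
        l,q=edge(g[r],250,275),edge(g[r],350,380);L,Q=watz(m,(l,r),.052),watz(m,(q,r),.052);mids.append((L+Q)/2)
        print(r,l,q,L[:2],Q[:2],"w",np.linalg.norm(L-Q),"mid",mids[-1][:2])
    B=[]
    for r in brows:
        l,q=edge(g[r],285,303),edge(g[r],328,345);B.append((watz(m,(l,r),.0355)+watz(m,(q,r),.0355))/2);print("blade",r,l,q,B[-1][:2])
    d=B[0]-B[-1];print("blade yaw",np.degrees(np.arctan2(d[1],d[0])))
    t=edge(g[:,315],*tiprng);print("tip",watz(m,(315,t),.0355)[:2])
E
python3 - <<'E'
from e import *
ana("w3",(46,48,50,52),(105,115,150,180),(88,105))
E
```

```text
46 261.54597701150055 364.59139784945603 [0.6064 0.2233] [0.6112 0.168 ] w 0.05558058393837303 mid [0.6088 0.1957]
48 261.6730769230834 364.7341772151806 [0.6053 0.2232] [0.6101 0.1678] w 0.055575390651897136 mid [0.6077 0.1955]
50 261.57142857143486 364.54999999999086 [0.6041 0.2231] [0.6089 0.1678] w 0.0555185912374954 mid [0.6065 0.1955]
52 261.419117647065 364.65454545453355 [0.603  0.2231] [0.6078 0.1677] w 0.05564938949170949 mid [0.6054 0.1954]
blade 105 294.7064220183551 335.7196261682176 [0.5759 0.1916]
blade 115 294.6141732283513 335.92857142856036 [0.5699 0.191 ]
blade 150 295.3787878787917 335.35897435896976 [0.5489 0.1891]
blade 180 295.59126984127454 335.29166666666396 [0.5303 0.1874]
blade yaw 5.24318827206251
tip [0.5804 0.1921]
```

The cell face normal is at 6.6° with its mid at (.603,.195), and the blade is at 5.2° with its tip at (.580,.192). I'll correct by +1.4° and -1.7 mm, then advance to just short of the gap and recheck.

>>> {"method": "move_arm", "body": {
  "targets": "0 -0.07 0 0.27;0 0 0 0;0.2 0.023 0 0;0.2 0.023 0 0;0.2 0.023 0 0;0.1 0.012 0 0;0 0 0 0;0 0 0 0"
}}

```text
time_s: 17.38
tcp_pos: [0.5125, 0.1847, 0.06]
ee_rot: [[0.994, 0.112, -0.003], [0.112, -0.994, -0.001], [-0.003, 0.001, -1.0]]
wrist_force: [-10.0, 1.5, 19.0]
gripper_width: 0.18
gripper_force: 30.0
```

Run:
```python
from e import *
im,m,s=wrist();print(s["time_s"],s["tcp_pos"],np.round(s["ee_rot"][0],3),s["wrist_force"])
np.save("pics/w4.npy",m,allow_pickle=True);cv2.imwrite("pics/w4raw.png",im)
g=cv2.cvtColor(im,cv2.COLOR_BGR2GRAY)
print([wproj(m,[.603,.1952+k*.028,.052]).round(0).tolist() for k in(-1,1)])
P=[]
for c in list(range(262,284,4))+list(range(340,362,4)):
    v=g[75:105,c].astype(float);i=int(np.argmin(np.gradient(v)));t=150.
    j=next(j for j in range(i-3,i+4) if v[j]>=t>v[j+1]);P.append(watz(m,(c,75+j+(v[j]-t)/(v[j]-v[j+1])),.052))
P=np.array(P);f=np.polyfit(P[:,1],P[:,0],1);print("face x@.1952",np.polyval(f,.1952),"deg",np.degrees(np.arctan(-f[0])),"res",P[:,0]-np.polyval(f,P[:,1]))
ana("w4",(66,70,74,78),(106,116,150,180),(88,106))
```

```text
17.3833 [0.5125 0.1847 0.06  ] [ 0.994  0.112 -0.003] [-9.9591  1.5129 19.0141]
[[365.0, 91.0], [263.0, 80.0]]Traceback (most recent call last):
  File "<stdin>", line 9, in <module>
StopIteration
```

>>> {"method": "move_arm", "body": {
  "targets": "0 0 0.03 0;0 0 0.02 0;0 0 0 0;0 0 0 0"
}}

```text
time_s: 17.77
tcp_pos: [0.5125, 0.1846, 0.0601]
ee_rot: [[0.994, 0.111, -0.003], [0.111, -0.994, -0.001], [-0.003, 0.001, -1.0]]
wrist_force: [-6.9, 1.9, 11.2]
gripper_width: 0.185
gripper_force: 30.0
```

Run:
```python
from e import *
im,m,s=wrist();print(s["time_s"],s["tcp_pos"],np.round(s["ee_rot"][0],3),s["wrist_force"],s["moment"])
np.save("pics/w4.npy",m,allow_pickle=True);cv2.imwrite("pics/w4raw.png",im)
g=cv2.cvtColor(im,cv2.COLOR_BGR2GRAY)
for c in (268,280,300,315,330,345,355): print(c,g[66:112,c].tolist())
ana("w4",(66,70,74),(106,116,150,180),(88,106))
```

```text
17.7667 [0.5125 0.1846 0.0601] [ 0.994  0.111 -0.003] [-6.8657  1.9087 11.2237] [0.3335 2.4219 0.0039]
268 [208, 208, 209, 209, 208, 209, 209, 209, 209, 208, 210, 209, 210, 211, 212, 210, 211, 210, 212, 202, 165, 84, 86, 88, 87, 85, 86, 87, 87, 86, 86, 87, 87, 87, 89, 88, 87, 88, 89, 88, 87, 89, 87, 88, 86, 86]
280 [101, 101, 102, 102, 101, 100, 110, 152, 202, 204, 206, 205, 206, 205, 206, 207, 206, 206, 206, 186, 128, 105, 132, 125, 91, 85, 85, 85, 87, 87, 86, 85, 85, 87, 88, 87, 86, 89, 89, 90, 87, 88, 89, 88, 88, 87]
300 [103, 104, 102, 103, 103, 104, 103, 102, 102, 101, 102, 102, 101, 103, 102, 101, 107, 137, 193, 171, 87, 144, 130, 102, 88, 85, 86, 86, 87, 86, 86, 87, 86, 87, 88, 86, 86, 86, 88, 89, 87, 88, 86, 86, 86, 87]
315 [111, 107, 108, 110, 109, 109, 108, 108, 109, 111, 108, 108, 109, 109, 108, 109, 110, 108, 111, 118, 95, 148, 104, 92, 87, 86, 86, 86, 87, 87, 85, 86, 86, 86, 89, 88, 85, 87, 86, 88, 87, 87, 88, 86, 88, 88]
330 [113, 113, 114, 114, 113, 113, 113, 113, 115, 114, 114, 113, 113, 113, 115, 115, 131, 172, 193, 146, 90, 162, 107, 91, 88, 86, 84, 86, 87, 86, 88, 
[... 415 characters left out ...]
, 85, 87, 88, 87, 86, 86, 87, 87, 91, 88, 88, 88, 89, 87, 87, 85, 86]
66 263.1454545454572 365.71951219511317 [0.611 0.224] [0.6171 0.1687] w 0.055686395660615846 mid [0.614  0.1963]
70 263.41666666667203 365.51886792451853 [0.6087 0.2236] [0.6148 0.1685] w 0.055433885162518355 mid [0.6118 0.1961]
74 263.47701149425836 365.38392857142173 [0.6065 0.2233] [0.6126 0.1683] w 0.05534048600255412 mid [0.6095 0.1958]
blade 106 282.0 337.5000000005 [0.5913 0.1967]
blade 116 295.78125000000813 334.08571428571304 [0.5856 0.1929]
blade 150 295.74242424243175 334.01666666666637 [0.565  0.1906]
blade 180 296.05384615384696 334.23913043477916 [0.5464 0.1884]
blade yaw 10.40207171009566
tip [0.6037 0.1949]
```

The rising force and the blade's apparent drop suggest the gauge pitched nose-down in the pads from plate friction. I'll back off, let go so it settles flat, and re-measure before gripping again.

>>> {"method": "move_arm", "body": {
  "targets": "-0.1 -0.011 0 0;-0.2 -0.023 0 0;-0.2 -0.023 0 0;-0.1 -0.011 0 0;0 0 0 0;0 0 0 0"
}}

```text
time_s: 18.32
tcp_pos: [0.5003, 0.1842, 0.0599]
ee_rot: [[0.994, 0.112, 0.002], [0.112, -0.994, 0.001], [0.003, -0.001, -1.0]]
wrist_force: [2.6, 0.5, 6.6]
gripper_width: 0.183
gripper_force: 30.0
```

>>> {"method": "move_arm", "body": {
  "targets": "0 0 0 0;0 0 0 0;0 0 0 0;0 0 0 0;0 0 0 0",
  "gripper": 24
}}

```text
time_s: 18.73
tcp_pos: [0.4986, 0.1828, 0.0583]
ee_rot: [[0.994, 0.111, -0.002], [0.111, -0.994, -0.001], [-0.002, 0.001, -1.0]]
wrist_force: [0.7, -0.1, 0.2]
gripper_width: 0.271
gripper_force: 0.0
```

Run:
```python
from e import *
im,m,s=wrist();print(s["time_s"],s["tcp_pos"],np.round(s["ee_rot"][0],3),s["wrist_force"],s["moment"])
np.save("pics/w5.npy",m,allow_pickle=True);cv2.imwrite("pics/w5raw.png",im)
g=cv2.cvtColor(im,cv2.COLOR_BGR2GRAY)
c=capture("scene")["image"];cv2.imwrite("pics/s5raw.png",c)
print("col315",g[50:200:2,315].tolist());print("row150",g[150,285:345].tolist())
cv2.imwrite("pics/w5.png",np.hstack([crop(im,220,40,200,240,400,480),crop(c,360,190,100,120,400,480)]))
```

```text
18.7333 [0.4986 0.1828 0.0583] [ 0.994  0.111 -0.002] [ 0.6946 -0.076   0.1521] [-0.0765  0.1493  0.0047]
col315 [112, 110, 110, 111, 110, 98, 91, 219, 89, 92, 87, 86, 88, 86, 86, 89, 88, 89, 88, 87, 88, 88, 88, 88, 89, 89, 91, 91, 88, 89, 91, 89, 91, 95, 231, 242, 241, 241, 241, 241, 242, 241, 242, 241, 241, 241, 228, 125, 242, 244, 241, 220, 241, 241, 240, 240, 241, 240, 240, 240, 240, 240, 240, 240, 240, 240, 240, 240, 240, 240, 240, 240, 240, 240, 239]
row150 [242, 242, 242, 242, 242, 242, 241, 241, 242, 241, 241, 241, 242, 241, 242, 241, 242, 241, 241, 241, 241, 241, 241, 241, 241, 241, 241, 241, 241, 241, 241, 240, 241, 241, 241, 241, 241, 241, 241, 241, 240, 241, 241, 241, 240, 241, 240, 241, 241, 240, 241, 240, 241, 241, 241, 240, 240, 241, 240, 240]
```

View pics/w5.png

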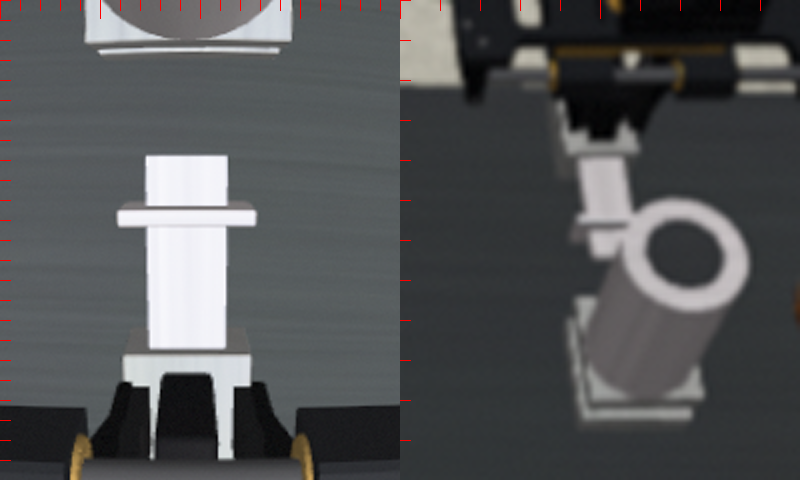

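The picture shows the gauge flat on the plate again, with its tip at row 117, block front at row 217 and the fin between the fingers. It had slid back in the pads. The cell stands upright and unmoved. I'll measure the gauge and the remaining offset again.

Run:
```python
from e import *
ana("w5",(46,48,50,52),(122,130,137,160,175,200,210),(108,126))
m=np.load("pics/w5.npy",allow_pickle=True).item();g=cv2.cvtColor(cv2.imread("pics/w5raw.png"),cv2.COLOR_BGR2GRAY).astype(float)
P=[]
for c in list(range(266,284,3))+list(range(342,360,3)):
    v=g[52:64,c]; j=next(j for j in range(11) if v[j]>=150>v[j+1]);P.append(watz(m,(c,52+j+(v[j]-150)/(v[j]-v[j+1])),.052))
P=np.array(P);f=np.polyfit(P[:,1],P[:,0],1);print("face x@.1955",np.polyval(f,.1955),"deg",np.degrees(np.arctan(-f[0])),np.std(P[:,0]-np.polyval(f,P[:,1])))
a,b=watz(m,(220+123/2,40+354/2),.042),watz(m,(220+251/2,40+354/2),.042);print("block front",a,b,np.degrees(np.arctan2(-(a-b)[0],(a-b)[1])))
fin=[watz(m,(220+x/2,40+374/2),.087) for x in (160,213)];print("fin front",fin)
```

```text
46 262.2857142857188 365.3888888888827 [0.6081 0.2236] [0.6142 0.1685] w 0.0554942685659319 mid [0.6112 0.196 ]
48 262.38666666667183 365.4385964912204 [0.607  0.2234] [0.6131 0.1683] w 0.05545308831681852 mid [0.61   0.1959]
50 262.4411764705934 365.3942307692232 [0.6059 0.2233] [0.6119 0.1682] w 0.05538755200063793 mid [0.6089 0.1957]
52 262.48192771084916 365.3421052631519 [0.6047 0.2231] [0.6108 0.1681] w 0.05532695040057894 mid [0.6078 0.1956]
blade 122 292.28971962617095 333.34051724137635 [0.5681 0.1919]
blade 130 292.3522727272767 333.4018691588748 [0.5633 0.1913]
blade 137 292.64705882353894 333.09999999999854 [0.5591 0.1909]
blade 160 292.77857142858255 332.74999999999204 [0.5452 0.1894]
blade 175 292.90588235295183 332.61739130434245 [0.5359 0.1884]
blade 200 293.5615384615471 332.4896907216444 [0.52   0.1865]
blade 210 293.9732142857317 332.49473684210005 [0.5135 0.1856]
blade yaw 6.535809276587399
tip [0.5709 0.1909]
face x@.1955 0.6028133584051338 deg 6.784486819344922 5.154550622117622e-05
block front [0.509  0.2048 0.042 ] [0.5133 0.1656 0.042 ] 6.356495438272013
fin front [array([0.522 , 0.1925, 0.087 ]), array([0.5234, 0.1802, 0.087 ])]
```

>>> {"method": "move_arm", "body": {
  "targets": "-0.24 -0.01 0 0;-0.24 -0.01 0 0;0 0.01 -0.15 0.05;0 0 -0.1 0;0 0 0 0;0 0 0 0"
}}

```text
time_s: 19.33
tcp_pos: [0.4874, 0.1831, 0.0526]
ee_rot: [[0.993, 0.116, -0.0], [0.116, -0.993, -0.0], [-0.0, 0.0, -1.0]]
wrist_force: [0.3, -0.1, -0.2]
gripper_width: 0.276
gripper_force: 0.0
```

>>> {"method": "move_arm", "body": {
  "targets": "0 0 0 0;0 0 0 0;0 0 0 0;0 0 0 0;0 0 0 0;0 0 0 0",
  "gripper": 5
}}

```text
time_s: 19.83
tcp_pos: [0.4876, 0.1831, 0.0528]
ee_rot: [[0.993, 0.116, 0.0], [0.116, -0.993, 0.0], [0.0, -0.0, -1.0]]
wrist_force: [1.0, -0.8, -1.8]
gripper_width: 0.181
gripper_force: 30.0
```

>>> {"method": "move_arm", "body": {
  "targets": "0 0 0.03 0;0 0 0.03 0;0 0 0 0;0 0 0 0"
}}

```text
time_s: 20.17
tcp_pos: [0.487, 0.1828, 0.0539]
ee_rot: [[0.993, 0.116, -0.001], [0.116, -0.993, -0.001], [-0.001, 0.0, -1.0]]
wrist_force: [0.4, 0.3, -5.1]
gripper_width: 0.183
gripper_force: 30.0
```

>>> {"method": "move_arm", "body": {
  "targets": "0 -0.05 0 0;0.18 0.021 0 0;0.2 0.023 0 0;0.2 0.023 0 0;0.2 0.023 0 0;0.18 0.021 0 0;0.12 0.014 0 0;0 0 0 0;0 0 0 0"
}}

```text
time_s: 20.92
tcp_pos: [0.5145, 0.1848, 0.0542]
ee_rot: [[0.993, 0.116, -0.0], [0.116, -0.993, -0.0], [-0.0, 0.0, -1.0]]
wrist_force: [-0.2, -0.2, -4.2]
gripper_width: 0.177
gripper_force: 30.0
```

Run:
```python
from e import *
im,m,s=wrist();print(s["time_s"],s["tcp_pos"],np.round(s["ee_rot"][0],3),s["wrist_force"],s["moment"])
np.save("pics/w6.npy",m,allow_pickle=True);cv2.imwrite("pics/w6raw.png",im)
g=cv2.cvtColor(im,cv2.COLOR_BGR2GRAY).astype(float);print(g[70:130:1,315].astype(int).tolist())
P=[]
for c in list(range(268,284,3))+list(range(342,360,3)):
    v=g[74:100,c]
    js=[j for j in range(24) if v[j]>=150>v[j+1]]
    if js: j=js[0];P.append(watz(m,(c,74+j+(v[j]-150)/(v[j]-v[j+1])),.052))
P=np.array(P);f=np.polyfit(P[:,1],P[:,0],1);print("face x@.1955",np.polyval(f,.1955),"deg",np.degrees(np.arctan(-f[0])),np.std(P[:,0]-np.polyval(f,P[:,1])),len(P))
ana("w6",(72,75,78,82),(106,112,117,150,180,205),(90,106))
```

```text
20.9167 [0.5145 0.1848 0.0542] [ 0.993  0.116 -0.   ] [-0.1601 -0.2362 -4.1649] [-0.1058  0.1992  0.0388]
[107, 107, 108, 108, 108, 109, 108, 106, 107, 107, 110, 107, 107, 109, 107, 108, 108, 108, 107, 92, 166, 124, 84, 87, 85, 85, 86, 87, 94, 166, 233, 238, 238, 238, 238, 238, 238, 238, 238, 238, 238, 238, 238, 238, 238, 237, 238, 237, 238, 237, 238, 238, 238, 238, 238, 175, 210, 238, 243, 243]
face x@.1955 0.602907015295846 deg 7.007966540030372 3.4650503209689584e-05 12
72 262.5397727272789 368.3296703296667 [0.6089 0.2236] [0.6153 0.1684] w 0.055572938857657184 mid [0.6121 0.196 ]
75 262.46527777778425 368.0757575757564 [0.6072 0.2235] [0.6136 0.1683] w 0.055487987478874706 mid [0.6104 0.1959]
78 262.1818181818215 367.88596491226514 [0.6056 0.2234] [0.612  0.1682] w 0.055552799703376496 mid [0.6088 0.1958]
82 262.2040816326572 367.75675675674654 [0.6035 0.2232] [0.6098 0.168 ] w 0.055496661532339085 mid [0.6066 0.1956]
blade 106 294.1928571428599 336.74675324674354 [0.5936 0.1938]
blade 112 294.46236559140283 336.8285714285596 [0.5901 0.1933]
blade 117 294.4242424242467 336.5642857142777 [0.5872 0.1931]
blade 150 294.64485981309014 336.34051724137635 [0.5679 0.1908]
blade 180 295.3400000000034 335.7835820895405 [0.5498 0.1887]
blade 205 283.50000000004167 325.9999999995 [0.5334 0.1935]
blade yaw 0.30922065039051433
tip [0.5976 0.1946]
```

Blade and cell are now aligned within 0.3 mm and 0.4°, with the tip about 5 mm from the face. I'm inserting slowly.

>>> {"method": "move_arm", "body": {
  "targets": "0.08 0.01 0 0;0.1 0.012 0 0;0.1 0.012 0 0;0.1 0.012 0 0;0.1 0.012 0 0;0 0 0 0"
}}

```text
time_s: 21.47
tcp_pos: [0.5272, 0.1866, 0.0543]
ee_rot: [[0.993, 0.116, 0.001], [0.116, -0.993, 0.0], [0.001, -0.0, -1.0]]
wrist_force: [0.2, -0.6, -4.0]
gripper_width: 0.179
gripper_force: 30.0
```

>>> {"method": "move_arm", "body": {
  "targets": "0.1 0.012 0 0;0.08 0.01 0 0;0.05 0.006 0 0;0 0 0 0;0 0 0 0"
}}

```text
time_s: 21.88
tcp_pos: [0.5322, 0.1871, 0.0542]
ee_rot: [[0.993, 0.116, -0.0], [0.116, -0.993, -0.0], [-0.0, 0.0, -1.0]]
wrist_force: [-0.5, 0.8, -3.7]
gripper_width: 0.178
gripper_force: 30.0
```

>>> {"method": "move_arm", "body": {
  "targets": "0.03 0.003 0 0;0.03 0.003 0 0;0 0 0 0;0 0 0 0"
}}

```text
time_s: 22.22
tcp_pos: [0.5338, 0.1873, 0.0543]
ee_rot: [[0.993, 0.116, 0.0], [0.116, -0.993, 0.0], [0.0, -0.0, -1.0]]
wrist_force: [-0.2, -0.4, -3.1]
gripper_width: 0.182
gripper_force: 30.0
```

>>> {"method": "move_arm", "body": {
  "targets": "0.03 0.003 0 0;0 0 0 0;0 0 0 0"
}}

```text
time_s: 22.47
tcp_pos: [0.5345, 0.1873, 0.0543]
ee_rot: [[0.993, 0.116, -0.0], [0.116, -0.993, -0.0], [-0.0, 0.0, -1.0]]
wrist_force: [-0.0, -0.3, -3.1]
gripper_width: 0.182
gripper_force: 30.0
```

>>> {"method": "move_arm", "body": {
  "targets": "0.02 0.002 0 0;0 0 0 0;0 0 0 0"
}}

```text
time_s: 22.72
tcp_pos: [0.5345, 0.1872, 0.0542]
ee_rot: [[0.993, 0.116, -0.001], [0.116, -0.993, -0.0], [-0.001, 0.0, -1.0]]
wrist_force: [-1.2, 0.1, -2.7]
gripper_width: 0.182
gripper_force: 30.0
```

>>> {"method": "move_arm", "body": {
  "targets": "0.02 0.002 0 0;0 0 0 0;0 0 0 0"
}}

```text
time_s: 22.97
tcp_pos: [0.5346, 0.1871, 0.0541]
ee_rot: [[0.993, 0.116, -0.002], [0.116, -0.993, -0.001], [-0.002, 0.001, -1.0]]
wrist_force: [-4.6, -0.4, -1.3]
gripper_width: 0.176
gripper_force: 30.0
```

Run:
```python
from e import *
im,m,s=wrist();print(s["time_s"],s["tcp_pos"],s["wrist_force"])
np.save("pics/w7.npy",m,allow_pickle=True);cv2.imwrite("pics/w7raw.png",im)
g=cv2.cvtColor(im,cv2.COLOR_BGR2GRAY).astype(float)
for c in(285,300,315,330,342): print(c,g[100:136,c].astype(int).tolist())
P=[]
for c in list(range(263,278,3))+list(range(352,366,3)):
    v=g[85:125,c];js=[j for j in range(38) if v[j]>=150>v[j+1]]
    if js: j=js[0];P.append(watz(m,(c,85+j+(v[j]-150)/(v[j]-v[j+1])),.052))
P=np.array(P);f=np.polyfit(P[:,1],P[:,0],1);print("face x@.1955",np.polyval(f,.1955),"deg",np.degrees(np.arctan(-f[0])),np.std(P[:,0]-np.polyval(f,P[:,1])),len(P))
ana("w7",(92,96,100),(135,145,160,180),(90,130))
```

```text
22.9667 [0.5346 0.1871 0.0541] [-4.6434 -0.35   -1.3103]
285 [90, 166, 225, 239, 237, 237, 237, 237, 237, 237, 237, 237, 236, 236, 237, 237, 238, 238, 239, 239, 239, 239, 239, 239, 239, 239, 239, 240, 240, 241, 241, 242, 242, 243, 243, 243]
300 [90, 91, 89, 90, 106, 173, 237, 237, 237, 236, 236, 236, 236, 236, 237, 238, 237, 238, 239, 239, 240, 239, 239, 239, 238, 239, 240, 240, 241, 241, 242, 242, 242, 243, 242, 242]
315 [91, 90, 89, 90, 89, 92, 153, 237, 236, 236, 236, 236, 237, 237, 237, 238, 238, 238, 238, 239, 239, 239, 238, 239, 239, 239, 240, 240, 240, 241, 241, 241, 243, 243, 243, 242]
330 [91, 90, 89, 90, 127, 196, 236, 237, 237, 237, 237, 237, 237, 237, 237, 238, 238, 238, 239, 238, 239, 239, 239, 239, 239, 239, 240, 240, 240, 241, 241, 242, 242, 242, 243, 242]
342 [89, 141, 212, 238, 237, 237, 237, 237, 236, 236, 237, 237, 237, 237, 237, 237, 238, 239, 239, 239, 240, 239, 240, 239, 239, 239, 239, 240, 241, 241, 242, 242, 242, 243, 243, 242]Traceback (most recent call last):
  File "<stdin>", line 10, in <module>
IndexError: too many indices for array: array is 1-dimensional, but 2 were indexed
```

Contact came at the predicted distance, so the stop is against the face. I'm lowering onto the plate, then releasing.

>>> {"method": "move_arm", "body": {
  "targets": "-0.01 -0.001 -0.02 0;0 0 -0.015 0;0 0 0 0;0 0 0 0"
}}

```text
time_s: 23.35
tcp_pos: [0.5349, 0.1873, 0.0533]
ee_rot: [[0.993, 0.116, -0.001], [0.116, -0.993, -0.0], [-0.001, 0.0, -1.0]]
wrist_force: [-3.8, -0.4, -2.7]
gripper_width: 0.182
gripper_force: 30.0
```

>>> {"method": "move_arm", "body": {
  "targets": "0 0 -0.015 0;0 0 -0.015 0;0 0 0 0;0 0 0 0"
}}

```text
time_s: 23.68
tcp_pos: [0.535, 0.1873, 0.0528]
ee_rot: [[0.993, 0.116, -0.0], [0.116, -0.993, -0.0], [-0.0, 0.0, -1.0]]
wrist_force: [-5.4, -0.2, 0.1]
gripper_width: 0.18
gripper_force: 30.0
```

>>> {"method": "move_arm", "body": {
  "targets": "-0.005 0 -0.01 0;0 0 0 0;0 0 0 0"
}}

```text
time_s: 23.93
tcp_pos: [0.535, 0.1873, 0.0529]
ee_rot: [[0.993, 0.116, -0.0], [0.116, -0.993, -0.0], [-0.0, 0.0, -1.0]]
wrist_force: [-5.6, 0.3, 1.2]
gripper_width: 0.181
gripper_force: 30.0
```

>>> {"method": "move_arm", "body": {
  "targets": "0 0 0 0;0 0 0 0;0 0 0 0;0 0 0 0;0 0 0 0",
  "gripper": 30
}}

```text
time_s: 24.35
tcp_pos: [0.536, 0.1878, 0.0528]
ee_rot: [[0.993, 0.116, 0.002], [0.116, -0.993, 0.001], [0.002, -0.001, -1.0]]
wrist_force: [-0.6, -0.4, 0.6]
gripper_width: 0.336
gripper_force: 0.0
```

Run:
```python
from e import *
im,m,s=wrist();print(s["time_s"],s["tcp_pos"],s["wrist_force"],s["gripper_width"])
np.save("pics/w8.npy",m,allow_pickle=True);cv2.imwrite("pics/w8raw.png",im)
g=cv2.cvtColor(im,cv2.COLOR_BGR2GRAY).astype(float)
for c in(270,278,285,300,315,355): print(c,g[98:130,c].astype(int).tolist())
ana("w8",(88,92,96),(135,145,160,180),(90,130))
```

```text
24.35 [0.536  0.1878 0.0528] [-0.6053 -0.4137  0.5819] 0.3357457103695665
270 [240, 241, 241, 240, 241, 240, 240, 239, 238, 238, 237, 237, 236, 237, 237, 237, 237, 237, 237, 237, 237, 238, 238, 238, 239, 239, 238, 239, 239, 239, 239, 239]
278 [87, 88, 111, 188, 240, 240, 239, 239, 238, 238, 237, 237, 236, 236, 236, 237, 237, 237, 237, 238, 237, 238, 239, 238, 239, 239, 239, 239, 239, 239, 239, 239]
285 [89, 90, 89, 89, 90, 140, 220, 239, 238, 237, 237, 236, 237, 237, 236, 237, 237, 237, 237, 238, 237, 237, 238, 238, 239, 239, 239, 239, 239, 238, 239, 239]
300 [89, 89, 88, 88, 88, 90, 90, 89, 88, 100, 205, 233, 237, 237, 237, 237, 236, 236, 237, 236, 237, 238, 238, 239, 239, 239, 239, 239, 239, 239, 239, 239]
315 [88, 87, 88, 89, 89, 89, 91, 91, 89, 88, 90, 125, 225, 237, 236, 237, 237, 237, 237, 238, 238, 238, 238, 238, 240, 239, 239, 239, 239, 239, 240, 239]
355 [87, 87, 90, 164, 240, 240, 239, 239, 238, 238, 237, 236, 237, 237, 237, 236, 235, 236, 236, 237, 237, 238, 238, 239, 239, 239, 239, 239, 239, 239, 239, 239]
88 257.65909090908093 375.33928571429175 [0.6215 0.2281] [0.6286 0.1669] w 0.0616506757919085 mid [0.625  0.1975]
92 262.77631578946347 370.6276595744814 [0.6195 0.2251] [0.6261 0.1691] w 0.05643553467977151 mid [0.6228 0.1971]
96 269.1153846153824 364.5326086956637 [0.6177 0.2216] [0.6235 0.172 ] w 0.04986364010220186 mid [0.6206 0.1968]
blade 135 284.0 326.0 [0.5976 0.201 ]
blade 145 282.0 325.0 [0.5917 0.2012]
blade 160 295.5592592592634 336.9015151515015 [0.5837 0.1928]
blade 180 295.69158878505317 336.40769230768916 [0.5717 0.1915]
blade yaw 20.11008299316536
tip [0.613  0.1969]
```

>>> {"method": "move_arm", "body": {
  "targets": "0 0 0.2 0;0 0 0.5 0;0 0 0.8 0;0 0 0.9 0;-0.5 -0.2 0.9 0;-0.8 -0.3 0.9 0;-0.8 -0.3 0.9 0;-0.5 -0.2 0.5 0;0 0 0 0;0 0 0 0"
}}

```text
time_s: 25.23
tcp_pos: [0.4703, 0.1627, 0.1937]
ee_rot: [[0.993, 0.116, 0.003], [0.116, -0.993, 0.002], [0.003, -0.002, -1.0]]
wrist_force: [-0.1, 0.0, -0.4]
gripper_width: 0.341
gripper_force: 0.0
```

Run:
```python
from e import *
im,m,s=wrist();print(s["time_s"],s["tcp_pos"])
np.save("pics/w9.npy",m,allow_pickle=True);cv2.imwrite("pics/w9raw.png",im)
g=cv2.cvtColor(im,cv2.COLOR_BGR2GRAY).astype(float)
# predicted: gauge origin
n=np.array([.9931,.1175]);t=np.array([-n[1],n[0]])
F=np.array([.603,.1952])
def px(a,l,z): return wproj(m,[*(F+a*n+l*t),z])
print("foot top near corners",px(0,.028,.052).round(1),px(0,-.028,.052).round(1))
print("stop top front/back @mid",px(0,0,.045).round(1),px(-.005,0,.045).round(1),"block front corners",px(-.045,.02,.042).round(1),px(-.045,-.02,.042).round(1),"rear",px(-.095,.02,.042).round(1),px(-.095,-.02,.042).round(1),"fin rear top",px(-.09,0,.087).round(1))
c,r=px(0,.024,.045).round().astype(int); print("col in stop-left-of-blade",px(-.003,.016,.045).round(1))
for l in (.016,.0,-.016):
    c=int(round(px(0,l,.045)[0]));r=int(round(px(0,l,.045)[1]));print(c,r-12,g[r-12:r+14,c].astype(int).tolist())
for a,z in((-.055,.042),(-.085,.042)):
    L,R=px(a,.03,z),px(a,-.03,z);r=int(round((L[1]+R[1])/2));v=g[r,int(L[0]):int(R[0])+1];print("row",r,int(L[0]),v.astype(int).tolist())
```

```text
25.2333 [0.4703 0.1627 0.1937]
foot top near corners [269.2  52.4] [327.   51.3]
stop top front/back @mid [298.3  52.7] [298.3  57.5] block front corners [278.8  97.3] [318.7  96.8] rear [279.5 146.2] [318.7 145.9] fin rear top [296.2 146.3]
col in stop-left-of-blade [282.2  56. ]
282 41 [91, 93, 92, 93, 92, 99, 143, 196, 197, 198, 175, 111, 172, 230, 231, 230, 216, 154, 99, 101, 91, 81, 79, 80, 79, 80]
298 41 [101, 102, 100, 100, 100, 101, 100, 100, 101, 99, 102, 87, 219, 231, 229, 229, 201, 114, 196, 227, 229, 228, 228, 228, 228, 228]
315 41 [114, 115, 114, 114, 120, 155, 186, 191, 191, 193, 129, 84, 181, 231, 228, 227, 196, 101, 99, 95, 88, 79, 78, 79, 80, 81]
row 107 269 [80, 81, 80, 79, 81, 81, 81, 81, 81, 83, 96, 190, 199, 197, 197, 199, 198, 194, 102, 31, 35, 37, 40, 39, 41, 42, 44, 46, 45, 46, 48, 47, 47, 50, 49, 35, 20, 55, 154, 197, 198, 201, 202, 201, 201, 200, 200, 202, 204, 175, 124, 80, 81, 81, 80, 79, 80, 81, 80, 81]
row 136 269 [82, 83, 82, 83, 83, 83, 81, 82, 82, 83, 110, 155, 198, 198, 198, 197, 198, 184, 138, 41, 38, 39, 42, 43, 44, 45, 45, 45, 47, 49, 49, 52, 52, 54, 49, 38, 23, 14, 163, 198, 202, 201, 202, 203, 202, 202, 200, 202, 205, 170, 122, 82, 80, 80, 82, 81, 80, 81, 82, 80]
```

The numeric check matches the full-insertion prediction: the stop's front edge is at row 52.7 and the block edges at columns 279 and 319. The gripper is clear, so I'm handing in.

```bash
python3 -c "
from station import *
print(finish_job())"
```

```text
the job is handed in; nothing more can be done
None
```

I stood the cell upright on the plate and let go of it. The gauge's blade is in the middle of the foot gap, with the depth stop against the cell's side, and I handed the job in at about 25 s (limit 72 s). The jar, flask and beaker were not touched as far as the pictures showed. The gauge pitched nose-down in the grip on the first push, so I backed off, let it settle flat and gripped it again.

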